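# Reset the serving board between sittings

## Task

Get the wooden serving board ready for the next sitting: move the used steel cups off it, upright, into the steel tray on the left, then take the blue scraper from its stand and draw its tip slowly (about 5 cm a second or less) through the board's U-shaped groove in one pass with the tip kept down in the groove, from the far end on the left, along the side nearest you, to the far end on the right. Put the scraper back upright in its stand, and lift every shaker over the rack's front rail and stand it upright on the board, on the wooden middle inside the groove. Leave the sauce bottle and the pastry brush where they are.

Things in the scene. Friction and masses are not known exactly. Their poses are not given: they have to be found in the camera images.
- board: fixed pale wood board, 170 (x) x 240 (y) x 22 mm high, yaw within 0.2; origin at centre of underside, x away from robot, y left. U groove in its top, 14 mm wide, floor at z = 15 mm: legs on y = +95 and -95 mm (x -60 to +55, blind far ends at +62), joined by a near leg on x = -60. Flat middle inside it: x -53 to +62, y -88 to +88 mm
- groove_start (a point): point on the groove floor of the board, on the groove's centre line: 7 mm before the far end of the left leg, where the pass begins
- corner_left (a point): point on the groove floor of the board, on the groove's centre line: near left corner
- corner_right (a point): point on the groove floor of the board, on the groove's centre line: near right corner
- groove_end (a point): point on the groove floor of the board, on the groove's centre line: 7 mm before the far end of the right leg, where the pass ends
- stand: fixed grey block with a rubber foot, 70 x 70 x 60 mm high, with an upright hole 24 mm in diameter through its centre (mouth slightly chamfered); origin at the centre of its underside
- scraper: scraper 116 mm long, 60 g, upright in the stand. Origin at its very tip (lower end), z up to the handle. Steel tip 6 mm thick, from 20 mm up a 10 mm shaft, guard disc 30 mm across at 50 to 54 mm, then blue square handle 18 x 18 mm (sides along its x, y) to 114 mm. In the stand the guard rests on the block, tip 10 mm above the worktop
- rack: fixed low aluminium rack, 100 mm deep (x), 190 mm wide (y); origin at centre of underside, x away from the robot (yaw within 0.25). Deck top at z = 30 mm; 8 mm round rails along its front (x = -46 mm) and back (x = +46 mm), tops at z = 64 mm; end plates at y = +-91 mm up to z = 70 mm
- shaker_a: glass shaker with a grey domed top, 90 mm high, body 44 mm across, top 34 mm across from 66 to 90 mm height, about 0.1 kg; origin at the centre of its underside, z up along its axis. Starts standing behind the rail on the rack, one of two
- shaker_b: glass shaker with a grey domed top, 90 mm high, body 44 mm across, top 34 mm across from 66 to 90 mm height, about 0.1 kg; origin at the centre of its underside, z up along its axis. Starts standing behind the rail on the rack, one of two
- tray: fixed open steel tray on the left, 150 mm (x) by 250 mm (y), walls 22 mm high and 4 mm thick, inner floor 4 mm above the worktop; origin at the centre of its underside, turned up to 0.2 rad
- cup_a: steel portion cup, 61 mm across the rim at the top, 46 mm across its base, 37 mm high, tapered, 50 to 110 g, with yellow contents that are solid in it; origin at the centre of its underside, z up. Starts on the board partly over the groove, or is absent (two or three of cup_a, cup_b, cup_c are there)
- cup_b: steel portion cup, 61 mm across the rim at the top, 46 mm across its base, 37 mm high, tapered, 50 to 110 g, empty; origin at the centre of its underside, z up. Starts on the board partly over the groove, or is absent (two or three of cup_a, cup_b, cup_c are there)
- cup_c: steel portion cup, 61 mm across the rim at the top, 46 mm across its base, 37 mm high, tapered, 50 to 110 g, empty; origin at the centre of its underside, z up. Starts on the board partly over the groove, or is absent (two or three of cup_a, cup_b, cup_c are there)
- squeeze_bottle_0: upright sauce bottle, 57 mm across, 218 mm tall, at the back left; origin at the centre of its underside; to be left alone
- pastry_brush: pastry brush lying at the near left, 222 mm long, 14 mm thick; to be left alone
Things that resemble listed ones, but are neither listed nor needed, are in the scene too. Leave any orange look-alike of the shaker_a alone.

How it is judged:
By the outcome, as a careful person would: the job done as asked, in the order asked, and still so for the second after the job is handed in, with the robot touching nothing.
Of cup_a, cup_b, cup_c only 2 to 3 are there at a start; the rules pass over those that are not, and their reading is None.
At some moment in a run one of cup_a, cup_b, cup_c may be knocked a few centimetres aside while the robot is not near it.
It also fails if it takes over 208 s, if anything falls off the work surface, if the arm or the gripper's body presses on something with over 40 N, if the wrist force passes 120 N, or if a joint passes its speed limit or range.

## Robot

A 6-joint arm with a two-finger parallel gripper is mounted at the origin on a cart in front of the work surface, level with it; the furniture and walls round the work are solid. World frame = base frame: x ahead of the robot, y to its left, z up, the work surface at z = 0. Lengths are in m, angles in rad, forces in N, time in s.
With the tool pointing down it reaches from about 0.35 to 0.775 m from the base axis. Payload 5.5 kg.
Tool frame: the origin (TCP) lies midway between the tips of the shut fingers; the grasp point (between the pads) lies 19 mm behind it; z points along the fingers, y is the line along which they close (so a half turn about z gives the same grasp; the last joint's range is limited). The gripper opens to 85 mm and grips with 20 to 120 N. Pads are 22 mm wide; open, the fingers measure 114 mm over their backs; the gripper's body (76 mm by 85 mm) begins 54 mm behind the grasp point. The pads swing forward as they close: fully open they stand 13 mm farther back than shut.
Start: joints at [-1.36, 0.313, 0.046, 1.304, 0, 1.431], TCP at [0.198, -0.54, 0.231] pointing down, gripper open.
Joint ranges: [-2.76, 2.76], [-0.86, 1.69], [-1.03, 1.26], [-2.2, 2.34], [-1.47, 1.5], [-3.14, 3.14]. Speed limits (rad/s): [2.57, 2.57, 3.14, 3.14, 3.14, 3.14].

## Interface

Orientations are given as a unit quaternion [w, x, y, z].
In Python, from plant import r, jaws, grab_frame, get_calibration gives the robot as it stands. Calls block until the motion is done:
- r.move_to(position, orientation): joint-space move of the TCP to a pose.
- r.move_linear(position, orientation=None, feed=0.15, force_limit=None): straight line of the TCP; orientation=None keeps the orientation; feed is the mean speed in m/s. With force_limit (N) it stops when the force on the tool has changed by that much, and returns True; else False.
- r.move_joints(angles): joint-space move.
- jaws.release() and jaws.grasp(newtons=None): open the fingers fully, or close them until they stop; newtons is the grip in N (None keeps the last).
- r.wait(seconds).
- r.solve_ik(position, orientation): joint angles nearest the present ones, or None.
- grab_frame(name): name is "side" or "top" or "wrist"; returns the picture (420x560x3 uint8, red, green, blue); there is no depth.
- get_calibration(name): a dict with "K" (3x3 intrinsics, pixels), "cam_to_world" (4x4, takes a point from camera to world coordinates). Camera axes: x right, y down, z forward; pixel columns grow to the right and rows downward; lengths in m; the calibration is good to about 2 mm. A picture is of the moment at which its call begins: read the wrist's pose just before it. get_calibration takes no time and is no camera call; for the wrist camera it gives the pose at the moment of the call.
A pose or a line that the arm cannot do raises r.Unreachable and nothing moves.
- r.finish_job(): hands the job in; it is judged then, once.
Readings, each from a call of its own:
- r.current_time_s(): time.
- r.current_joint_positions(): joint angles.
- r.current_joint_vel(): joint speeds.
- r.current_tau(): joint torques, N m.
- r.current_tcp_pos(): TCP position.
- r.current_eef_rot(): TCP orientation.
- r.current_force(): force on the tool from outside, world axes, zero at the start.
- r.current_wrist_torque(): the same for the moment, N m.
- r.current_grip_width(): finger opening in m.
- r.current_gripper_force(): force on a finger pad.
Only numpy, scipy, OpenCV 4.12 (cv2) and the standard library are available. Lean on these libraries where they do the work, as an engineer would, in place of code of your own. Each camera call takes 0.05 s, during which the arm holds its last target. There are 200 camera calls.

## Working session

There is one attempt and no reset: what is moved stays moved. The work goes in short steps, each a Python script; the robot and the scene stay as the last script left them, time stands still between calls to the robot, and variables do not carry over. Pictures are saved under pics/ and viewed, at most 14 in all, crops included, and the job is handed in when it is done.

```bash
ls; mkdir -p pics; python3 - <<'E'
from plant import r,jaws,grab_frame,get_calibration
import cv2,numpy as np
for n in("top","side"):
    f=grab_frame(n); cv2.imwrite(f"pics/{n}0.png",cv2.resize(f[:,:,::-1],(800,600),interpolation=cv2.INTER_CUBIC))
    c=get_calibration(n); print(n,np.round(c["K"],1).tolist(),np.round(c["cam_to_world"],4).tolist())
c=get_calibration("wrist");print(np.round(c["K"],1).tolist(),np.round(c["cam_to_world"],4).tolist());print(r.current_eef_rot(),r.current_time_s())
E
```

```text
pics
top [[438.2, 0.0, 281.4], [0.0, 438.2, 215.5], [0.0, 0.0, 1.0]] [[0.0031, -0.9982, 0.0595, 0.458], [-1.0, -0.0026, 0.0085, -0.0085], [-0.0083, -0.0595, -0.9982, 1.1587], [0.0, 0.0, 0.0, 1.0]]
side [[438.1, 0.0, 279.3], [0.0, 438.1, 204.3], [0.0, 0.0, 1.0]] [[-0.933, -0.1546, 0.3251, 0.1283], [-0.3589, 0.331, -0.8727, 1.1025], [0.0273, -0.9309, -0.3643, 0.5131], [0.0, 0.0, 0.0, 1.0]]
[[297.6, 0.0, 281.8], [0.0, 297.6, 210.1], [0.0, 0.0, 1.0]] [[0.3435, -0.8966, -0.2794, 0.269], [-0.9391, -0.3286, -0.1, -0.5148], [-0.0021, 0.2968, -0.9549, 0.3729], [0.0, 0.0, 0.0, 1.0]]
[-8.50858517e-04  9.84656208e-01  1.74503377e-01 -1.81603606e-05] 0.1
```

View pics/top0.png

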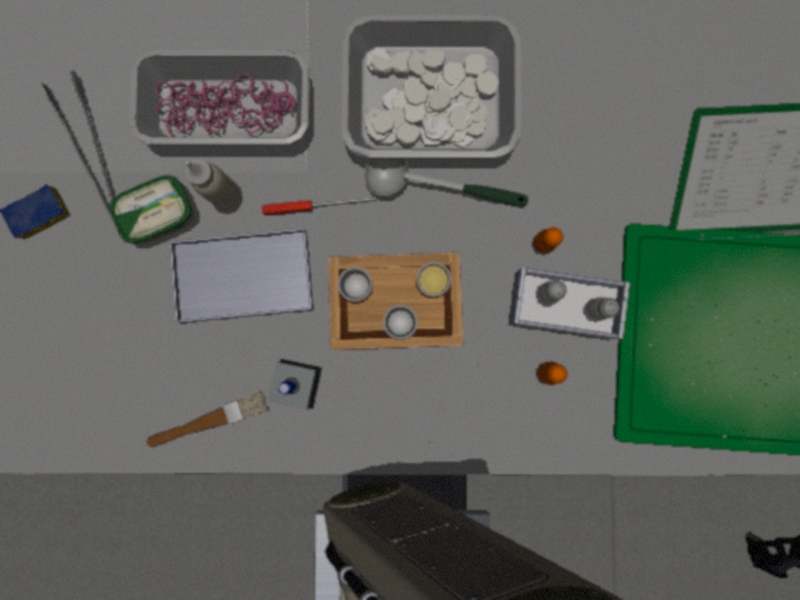

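View pics/side0.png

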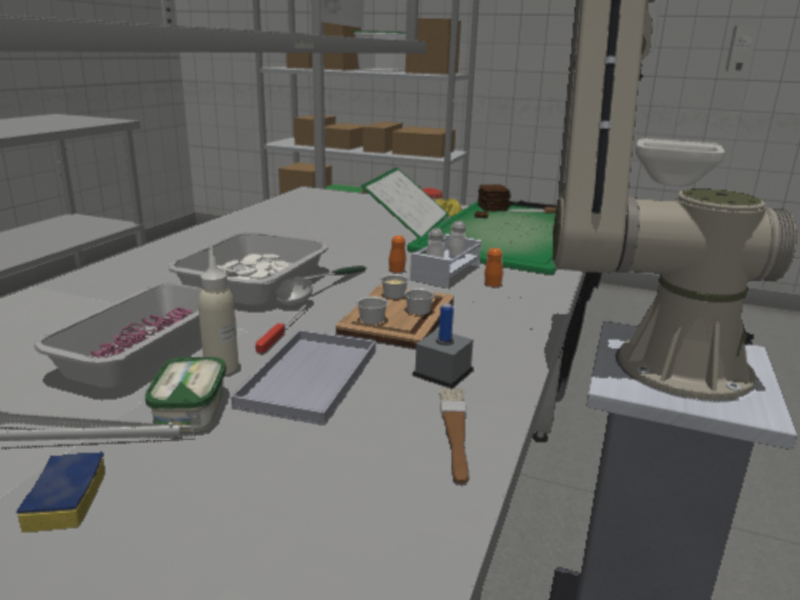

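The top view shows the board corners at about (330,255), (459,253), (462,346) and (331,349). Three cups are at (355,284), (433,280, yellow) and (400,322). The stand is at (293,385), the tray spans (172..313, 232..322), the rack spans (512..630, 268..340), and the shakers' tops are at (553,289) and (607,307). The side view agrees: the scraper is upright and there are two orange decoys by the rack.

```bash
cat > h.py <<'E'
from plant import r,jaws,grab_frame,get_calibration
import cv2,numpy as np
def px2w(c,uv,z):
    d=np.linalg.inv(c["K"])@np.array([uv[0],uv[1],1.]); T=np.array(c["cam_to_world"]); d=T[:3,:3]@d; o=T[:3,3]
    return o+d*(z-o[2])/d[2]
def w2px(c,p):
    T=np.linalg.inv(c["cam_to_world"]); q=c["K"]@(T[:3,:3]@np.asarray(p)+T[:3,3]); return q[:2]/q[2]
def down(a):  # tool down; finger closing line (tool y) at world yaw a+90deg (mod 180); tool x at yaw a
    return np.array([0,np.cos(a/2),np.sin(a/2),0])
def snap(n,name,box=None):
    c=get_calibration(n); f=grab_frame(n); 
    np.savez(f"pics/{name}.npz",f=f,K=c["K"],T=c["cam_to_world"])
    cv2.imwrite(f"pics/{name}.png",cv2.resize(f[:,:,::-1],(800,600),interpolation=cv2.INTER_CUBIC)); return c
def load(name):
    d=np.load(f"pics/{name}.npz"); return d["f"],{"K":d["K"],"cam_to_world":d["T"]}
def fit_rect(c,pts,z):
    """pts 800-scale: far-left, far-right, near-right, near-left -> centre,yaw"""
    P=np.array([px2w(c,np.array(p)*.7,z)[:2] for p in pts]); 
    v=(P[0]-P[3])+(P[1]-P[2]); w=(P[0]-P[1])+(P[3]-P[2])
    return P.mean(0),np.arctan2(v[1],v[0]),np.arctan2(-w[0],w[1]),np.linalg.norm(v)/2,np.linalg.norm(w)/2
E
python3 - <<'E'
from h import *
c=get_calibration("top"); np.set_printoptions(precision=4,suppress=True)
print("board",fit_rect(c,[(330,255),(459,253),(462,346),(331,349)],.022))
print("tray",fit_rect(c,[(173,242),(306,231),(313,311),(178,322)],.022))
print("rack",fit_rect(c,[(520,269),(629,282),(622,339),(512,325)],.07))
print("stand",fit_rect(c,[(283,361),(319,370),(308,408),(271,400)],.06))
for n,p,z in [("cupB",(355,283),.059),("cupA",(433,278),.059),("cupC",(400,321),.059),("sh1",(551,288),.115),("sh2",(606,307),.115),("scr",(288,386),.12),("or1",(548,239),.07),("or2",(551,373),.07),("bottle",(197,170),.2)]:
    print(n,px2w(c,np.array(p)*.7,z))
E
```

```text
board (array([0.5392, 0.0131]), np.float64(0.025104716868745058), np.float64(0.0217767003216748), np.float64(0.17067768912991568), np.float64(0.23672063398053494))
tray (array([0.5829, 0.293 ]), np.float64(0.09287080045168836), np.float64(0.0844460893105083), np.float64(0.14757850845475057), np.float64(0.24603413609643615))
rack (array([ 0.5311, -0.2926]), np.float64(-0.1440456826232699), np.float64(-0.12083777709261258), np.float64(0.09953600794310313), np.float64(0.19109393859541302))
stand (array([0.3886, 0.187 ]), np.float64(-0.2796475289605149), np.float64(-0.22318491448540526), np.float64(0.06970369332286545), np.float64(0.06571471991002985))
cupB [0.5674 0.0839 0.059 ]
cupA [ 0.5766 -0.0537  0.059 ]
cupC [0.5006 0.0042 0.059 ]
sh1 [ 0.5542 -0.2484  0.115 ]
sh2 [ 0.5227 -0.3395  0.115 ]
scr [0.3902 0.1882 0.12  ]
or1 [ 0.6445 -0.2545  0.07  ]
or2 [ 0.411  -0.2572  0.07  ]
bottle [0.7297 0.3199 0.2   ]
```

```bash
python3 - <<'E'
from h import *
np.set_printoptions(precision=3,suppress=True)
r.move_to([.54,-.28,.27],down(0)); print(r.current_joint_positions()); snap("wrist","w_rack")
r.move_to([.53,.05,.25],down(0)); print(r.current_joint_positions());snap("wrist","w_board"); print(r.current_time_s())
for a in(np.pi/2,-np.pi/2):
  for p in([.59,.29,.03],[.5,0,.03],[.567,.084,.03],[.39,.188,.07]): print(a,r.solve_ik(p,down(a)))
E
```

```text
[-0.612  0.375  0.227  1.424 -0.     2.531]
[-0.058  0.226 -0.025  1.319 -0.     3.084]
3.0417
1.5707963267948966 [ 0.335  0.588 -0.035  0.947  0.     1.906]
1.5707963267948966 [-0.161  0.328 -0.467  0.776  0.     1.41 ]
1.5707963267948966 [ 0.007  0.447 -0.278  0.846  0.     1.578]
1.5707963267948966 [ 0.263  0.164 -0.572  0.834  0.     1.834]
-1.5707963267948966 [ 0.335  0.588 -0.035  0.947  0.    -1.236]
-1.5707963267948966 [-0.161  0.328 -0.467  0.776  0.    -1.731]
-1.5707963267948966 [ 0.007  0.447 -0.278  0.846  0.    -1.564]
-1.5707963267948966 [ 0.263  0.164 -0.572  0.834  0.    -1.307]
```

View pics/w_board.png

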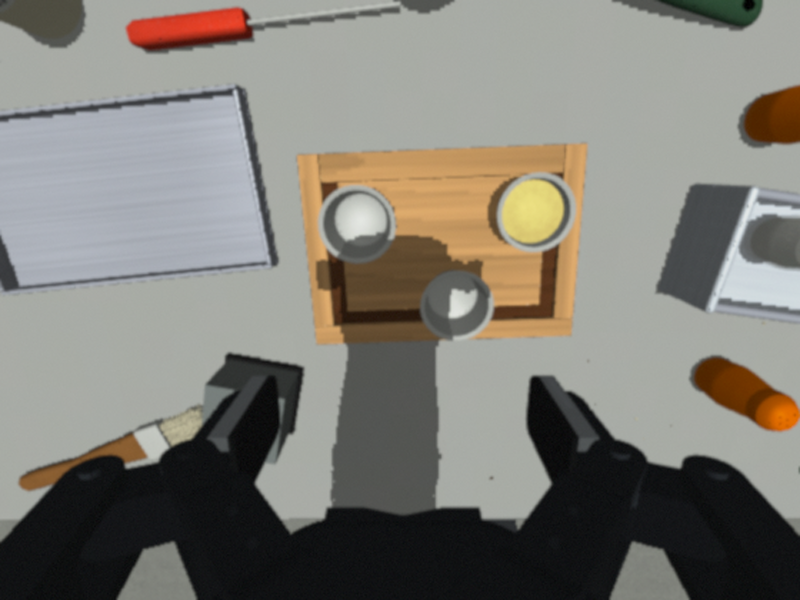

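View pics/w_rack.png

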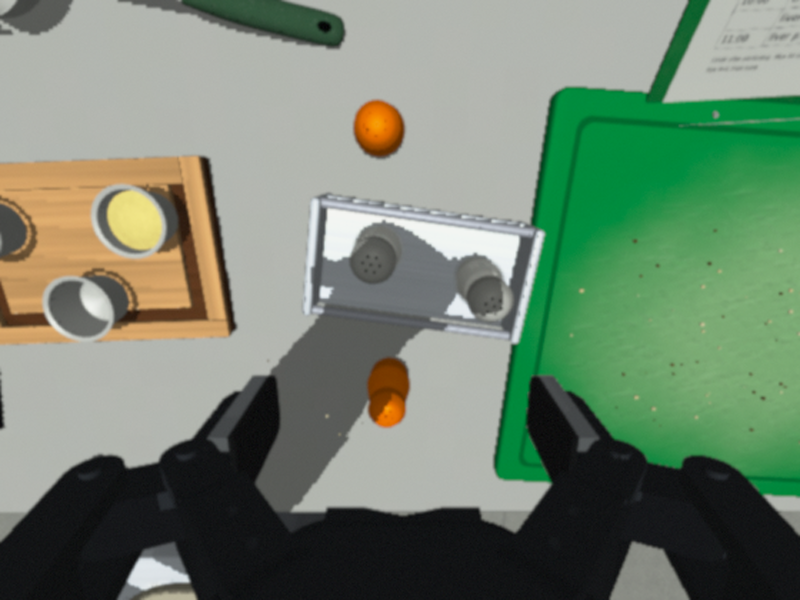

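The board view shows the top-face corners at (299,155), (586,144), (571,334) and (317,343). The cup rims are centred at (357,222), (535,210) and (457,303). In the rack view the end-plate corners are at (315,195), (545,231), (517,342) and (304,313), and the shaker domes are at (374,258) and (488,297).

```bash
python3 - <<'E'
from h import *
np.set_printoptions(precision=4,suppress=True)
_,c=load("w_board")
print("board",fit_rect(c,[(299,155),(586,144),(571,334),(317,343)],.022))
for n,p in [("B",(357,222)),("A",(535,210)),("C",(457,303))]: print(n,px2w(c,np.array(p)*.7,.0585))
print("trayR",px2w(c,np.array((241,87))*.7,.022),px2w(c,np.array((273,263))*.7,.022))
_,c=load("w_rack")
print("rack",fit_rect(c,[(315,195),(545,231),(517,342),(304,313)],.07))
for n,p in [("sh1",(374,258)),("sh2",(488,297))]: print(n,px2w(c,np.array(p)*.7,.12))
for n,p in [("A",(135,219)),("C",(79,308))]: print(n,px2w(c,np.array(p)*.7,.0585))
E
```

```text
board (array([0.5373, 0.0125]), np.float64(0.03510794625397944), np.float64(0.03581469044254511), np.float64(0.16754157669688155), np.float64(0.23718705076307964))
B [0.5664 0.0834 0.0585]
A [ 0.5754 -0.0544  0.0585]
C [0.5002 0.0031 0.0585]
trayR [0.6678 0.1753 0.022 ] [0.5261 0.1631 0.022 ]
rack (array([ 0.5326, -0.2971]), np.float64(-0.15505574349898238), np.float64(-0.14947880139372002), np.float64(0.09812777464784882), np.float64(0.18518061992428073))
sh1 [ 0.5554 -0.2618  0.12  ]
sh2 [ 0.5269 -0.3431  0.12  ]
A [ 0.5755 -0.0617  0.0585]
C [0.4985 0.0019 0.0585]
```

```bash
cat >> h.py <<'E'
TC=np.array([.585,.2935]);TY=.088
BC=np.array([.538,.0125]);BY=.033
def fr(c,yaw,p): return c+np.array([[np.cos(yaw),-np.sin(yaw)],[np.sin(yaw),np.cos(yaw)]])@np.array(p)
LOOK=[.53,.05,.25]
def pick_cup(xy,slot,a=np.pi/2+.088):
    q=down(a); x,y=xy
    r.move_to([x,y,.12],q); r.move_linear([x,y,.031],feed=.12,force_limit=8)
    jaws.grasp(40); print("w",r.current_grip_width(),r.current_gripper_force())
    r.move_linear([x,y,.13],feed=.15); print("w",r.current_grip_width())
    tx,ty=fr(TC,TY,slot); r.move_to([tx,ty,.13],q)
    print("touch",r.move_linear([tx,ty,.011],feed=.08,force_limit=3),r.current_tcp_pos())
    jaws.release(); r.move_linear([tx,ty,.13],feed=.2)
def look(name): r.move_to(LOOK,down(0)); r.wait(.3); return snap("wrist",name)
def cmp(name,pts,R=42):
    f0=load("w_board")[0].astype(int); f=load(name)[0].astype(int)
    for k,p in pts.items():
        u,v=(np.array(p)*.7).astype(int); s=int(R*.7); print(k,"diff",np.abs(f0-f)[v-s:v+s,u-s:u+s].mean())
PX=dict(B=(357,222),A=(535,210),C=(457,303))
E
python3 - <<'E'
from h import *
np.set_printoptions(precision=4,suppress=True)
pick_cup([.4995,.003],[0,.078]); look("w1"); cmp("w1",PX); print(r.current_time_s())
E
```

```text
w 0.05296708013611084 40.69791474265685
w 0.05270566724310763
touch True [0.5777 0.371  0.0143]
B diff 11.628022195798652
A diff 12.13069758224336
C diff 27.916864843440347
12.2667
```

View pics/w1.png

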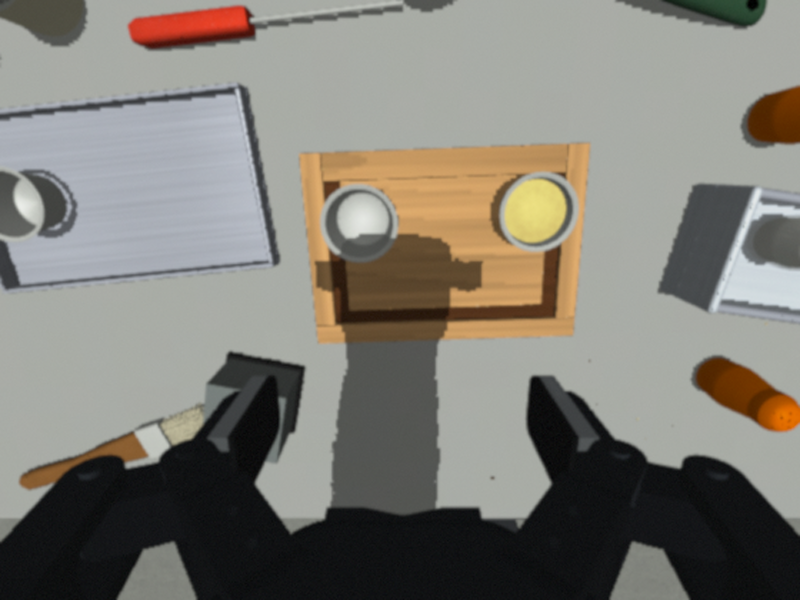

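Cup C now stands in the tray at (15,205). Cups B (359,222) and A (538,211) have not moved.

```bash
sed -i 's/load("w_board")\[0\].astype/load("w1")[0].astype/' h.py; python3 - <<'E'
from h import *
np.set_printoptions(precision=4,suppress=True)
pick_cup([.575,-.056],[0,0]); look("w2"); cmp("w2",PX); print(r.current_time_s())
E
```

```text
w 0.05282166209574148 40.94008800457232
w 0.05285178544852064
touch True [0.5845 0.2933 0.0144]
B diff 2.007728894173603
A diff 44.33660325009909
C diff 1.5836305984938566
21.3
```

View pics/w2.png

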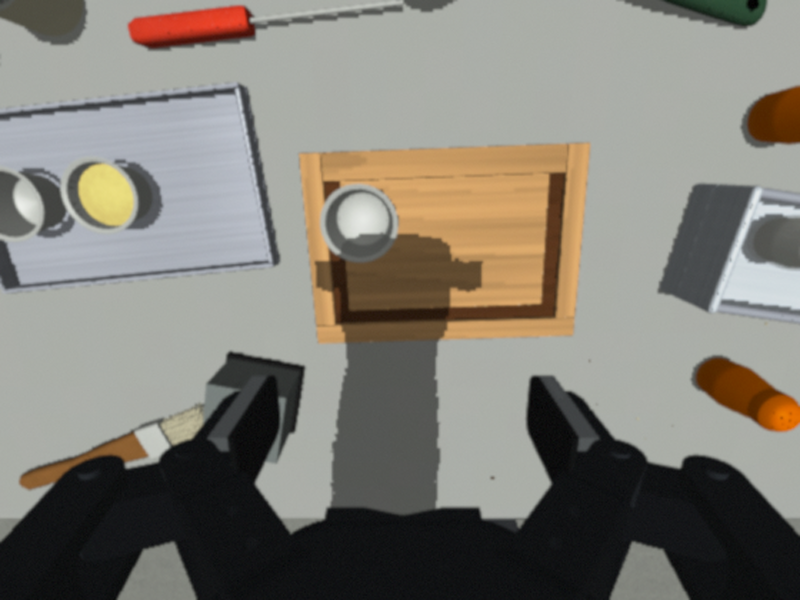

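Cup A is upright in the tray, and cup B is unmoved at (359,222). I'll pick B next, then look at the empty board and the stand.

```bash
python3 - <<'E'
from h import *
np.set_printoptions(precision=4,suppress=True)
pick_cup([.5663,.083],[0,-.074]); look("w3")
r.move_to([.37,.187,.26],down(0)); r.wait(.3); snap("wrist","w4"); print(r.current_time_s())
f3=load("w3")[0];f4=load("w4")[0]
# enlarged crops: board (x 195..425,y 90..250), stand (whole upper part)
a=cv2.resize(f3[90:250,195:425],(800,556),interpolation=cv2.INTER_CUBIC); cv2.imwrite("pics/c3.png",a[:,:,::-1])
E
```

```text
w 0.05637686932534782 40.7855333480984
w 0.056030895671607246
touch True [0.591  0.2197 0.0148]
34.725
```

View pics/c3.png

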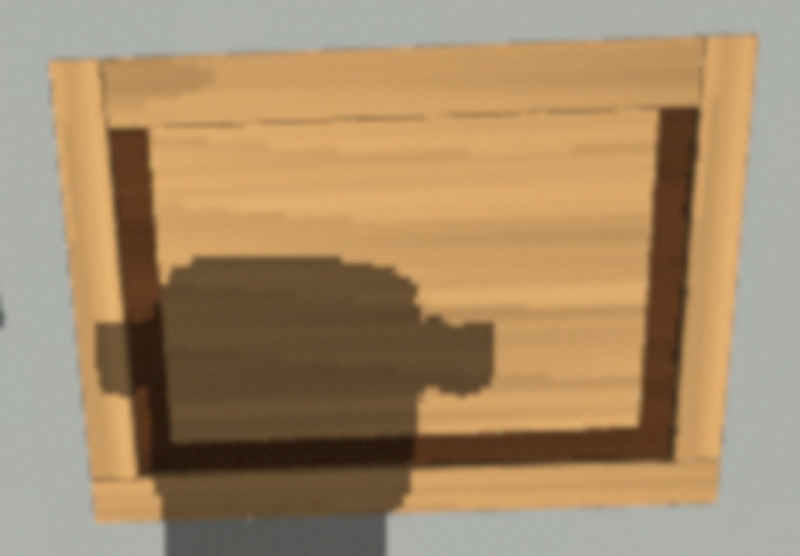

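View pics/w4.png

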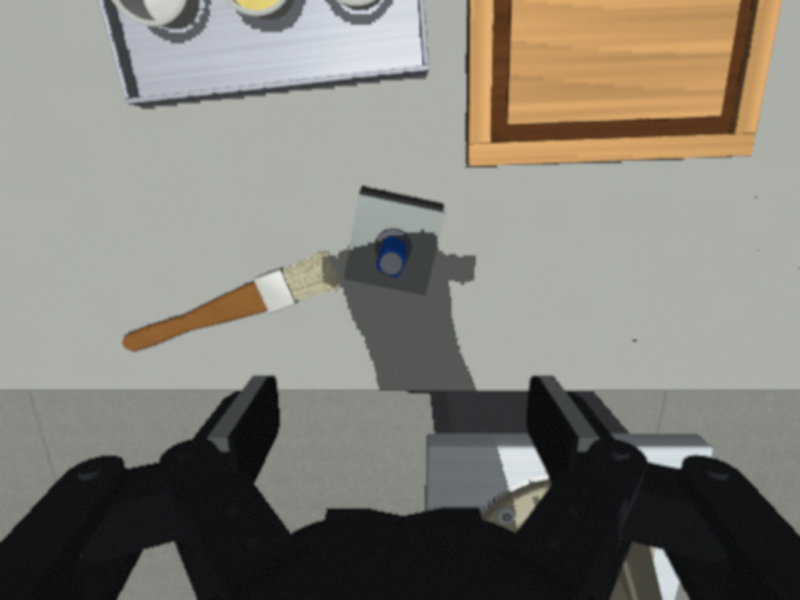

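The groove outline is clear in the crop, with corners at (108,128), (698,107), (673,460) and (140,474). In the w4 view the scraper cap is at (391,263), and all three cups are in the tray. I'll fit the board and enlarge the stand.

```bash
python3 - <<'E'
from h import *
from scipy.optimize import least_squares
np.set_printoptions(precision=4,suppress=True)
_,c=load("w3")
I=np.array([(48,60),(758,36),(716,502),(95,522),(108,128),(148,127),(660,107),(698,107),(673,460),(140,474),(170,443),(640,428)])/3.478+[195,90]
M=np.array([(85,120),(85,-120),(-85,-120),(-85,120),(62,102),(62,88),(62,-88),(62,-102),(-67,-102),(-67,102),(-53,88),(-53,-88)])/1000
W=np.array([px2w(c,p,.022)[:2] for p in I])
s=least_squares(lambda v:np.ravel([fr(v[:2],v[2],m) for m in M]-W),[.538,.0125,.03])
print(s.x); print((s.fun.reshape(-1,2)*1000).round(1).tolist())
f,c=load("w4"); 
cv2.imwrite("pics/c4.png",cv2.resize(f[115:215,215:335],(720,600),interpolation=cv2.INTER_CUBIC)[:,:,::-1])
print(px2w(c,np.array((391,263))*.7,.126))
E
```

```text
[0.5371 0.0126 0.0348]
[[0.5, 0.2], [1.1, -0.7], [-0.6, -0.5], [-0.5, 0.3], [0.3, 0.5], [0.4, 0.3], [-0.2, -0.0], [0.3, -1.0], [-0.4, -0.3], [-1.7, 1.2], [0.3, -0.4], [0.4, 0.4]]
[0.3858 0.1937 0.126 ]
```

View pics/c4.png

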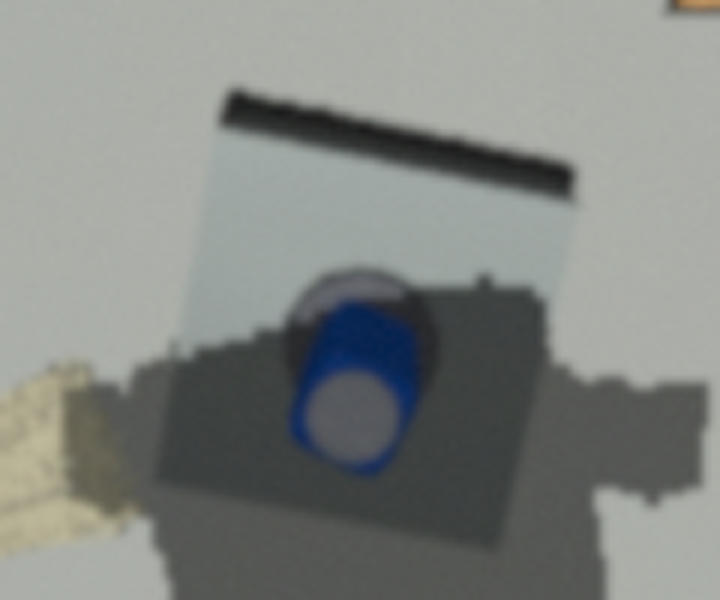

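The board fit residuals are about 1 mm. In the crop the block edge runs (220,125)-(575,200), and the handle top's near edge runs about (292,440)-(372,475), so the handle is turned more than the block. I'll take one closer look at the handle.

```bash
sed -i 's/^BC=.*/BC=np.array([.5371,.0126]);BY=.0348/' h.py; python3 - <<'E'
from h import *
np.set_printoptions(precision=4,suppress=True)
r.move_to([.372,.191,.17],down(0)); r.wait(.3); snap("wrist","w5")
f,c=load("w5"); u,v=w2px(c,[.387,.191,.12]).astype(int); print(u,v)
x0,y0=u-60,v-50; print(x0,y0)
cv2.imwrite("pics/c5.png",cv2.resize(f[y0:y0+100,x0:x0+120],(720,600),interpolation=cv2.INTER_CUBIC)[:,:,::-1])
E
```

```text
280 212
220 162
```

View pics/c5.png

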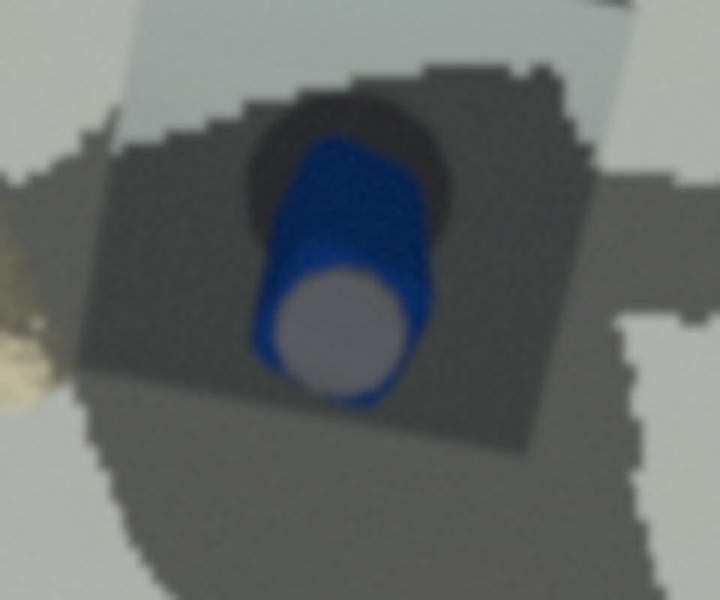

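The cap is centred at (341,332), the guard at about (348,190), and the handle's edges are turned about 28° clockwise. I'll compute the pose and grasp.

```bash
python3 - <<'E'
from h import *
np.set_printoptions(precision=4,suppress=True)
_,c=load("w5"); o=np.array([220,162]); P=lambda p,z:px2w(c,np.array(p)/6+o,z)
cap,gu=P((341,332),.126),P((348,190),.064); e1=P((258,355),.124)-P((350,403),.124); e2=P((432,305),.124)-P((380,398),.124)
y1=np.arctan2(-e1[0],e1[1]); y2=np.arctan2(e2[1],e2[0]); print(cap,gu,y1,y2)
C=[P(p,.06)[:2] for p in((78,372),(527,455))]; e=C[0]-C[1]; yb=np.arctan2(-e[0],e[1]); print("block",yb,np.linalg.norm(e),fr((C[0]+C[1])/2,yb,[.035,0]))
yaw=(y1+y2)/2; q=down(yaw+np.pi/2); x,y=(cap+gu)[:2]/2
r.move_to([x,y,.16],q); print(r.move_linear([x,y,.073],feed=.1,force_limit=6)); jaws.grasp(60); print(r.current_grip_width(),r.current_tcp_pos(),r.current_force(),yaw)
f0=r.current_tcp_pos(); print(r.move_linear([x,y,.2],feed=.1)); print(r.current_grip_width(),r.current_force()); r.wait(.2); snap("wrist","w6"); snap("side","s6"); print(r.current_time_s())
c=get_calibration("wrist"); print(r.current_tcp_pos(),w2px(c,r.current_tcp_pos()-[0,0,.062])/.7)
E
```

```text
[0.3858 0.1937 0.126 ] [0.3866 0.1937 0.064 ] -0.5088594279839587 -0.48178304967909424
block -0.19542698547791448 0.06953155676903658 [0.3849 0.1938]
False
0.016831323363089214 [0.3864 0.1937 0.0732] [-1.1108 -0.3377  3.369 ] -0.49532123883152646
False
0.01765024815002823 [-0.3532 -0.1786  0.1183]
43.175
[0.3861 0.1937 0.1997] [401.2445 321.4681]
```

View pics/w6.png

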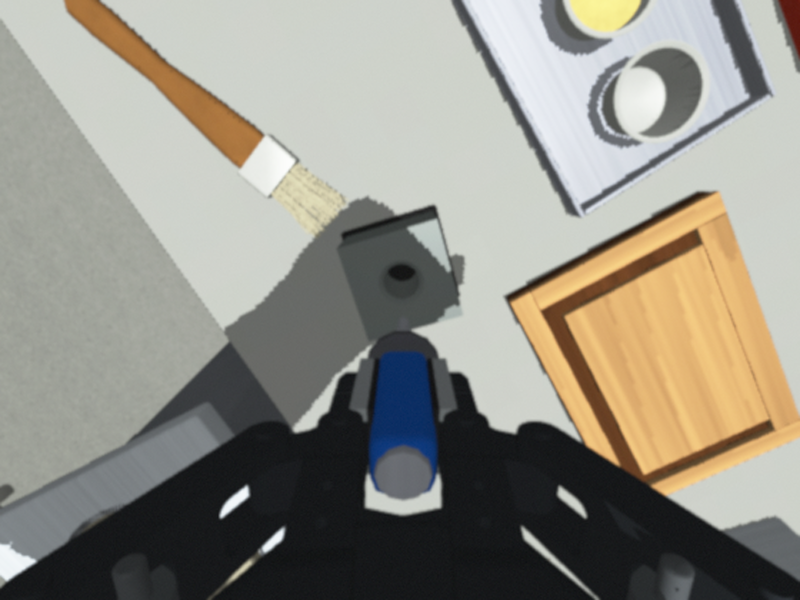

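The scraper is held square with its tip at about (402,320), which matches the predicted (401,321). Next is the groove pass.

```bash
python3 - <<'E'
from h import *
np.set_printoptions(precision=4,suppress=True)
W=[fr(BC,BY,p) for p in((.055,.095),(-.06,.095),(-.06,-.095),(.055,-.095))]
q=r.current_eef_rot(); p=r.current_tcp_pos()
for w in W: print(r.solve_ik([*w,.079],q))
r.move_to([*W[0],.15],q); r.move_linear([*W[0],.09],feed=.1)
t=r.move_linear([*W[0],.0765],feed=.02,force_limit=2.5); p=r.current_tcp_pos(); print(t,p,r.current_force(),r.current_time_s())
if t and .0755<p[2]<.0805:
    z=p[2]+.0006
    for w in [W[0]]+W[1:]:
        t0=r.current_time_s(); h=r.move_linear([*w,z],feed=.024 if w is not W[0] else .01); print(h,r.current_tcp_pos(),r.current_force(),r.current_time_s()-t0,np.abs(r.current_joint_vel()).max())
    r.move_linear([*W[3],.15],feed=.08); print(r.current_grip_width()); 
    x,y=r.current_tcp_pos()[:2]; r.wait(.2); snap("wrist","w7"); print(r.current_time_s())
E
```

```text
[ 0.0499  0.4437 -0.1467  0.9809 -0.0001  2.116 ]
[ 0.0535  0.2472 -0.4384  0.8857 -0.0001  2.1196]
[-0.3385  0.2513 -0.4328  0.8871 -0.0003  1.7276]
[-0.2677  0.4471 -0.1413  0.9829 -0.0003  1.7984]
True [0.5887 0.1094 0.0782] [-0.4445 -0.0175  4.4612] 45.4083
False [0.5885 0.1094 0.0784] [-0.1822 -0.5357 -0.5073] 0.3167000000000044 0.0029756748508441185
False [0.4738 0.1054 0.0788] [ 0.2074  0.3819 -0.5044] 4.941699999999997 0.0011069812241840894
False [ 0.4804 -0.0844  0.0788] [-0.9621 -0.1534 -0.5525] 8.066600000000001 0.0019310143614842676
False [ 0.5954 -0.0804  0.0788] [ 0.5346 -0.2297 -0.1464] 4.941699999999997 0.0017356502426546323
0.017412384869864385
64.9667
```

The tip touched the floor at the predicted height, and the pass ran with almost no side force. Now the scraper goes back to its stand.

```bash
python3 - <<'E'
from h import *
np.set_printoptions(precision=4,suppress=True)
q=r.current_eef_rot(); x,y=.3862,.1937
r.move_to([x,y,.2],q); print(r.move_linear([x,y,.09],feed=.08,force_limit=4),r.current_tcp_pos())
print(r.move_linear([x,y,.0715],feed=.03,force_limit=2.5),r.current_tcp_pos(),r.current_force())
if r.current_tcp_pos()[2]<.078:
    jaws.release(); r.move_linear([x,y,.2],feed=.12); r.wait(.2)
    r.move_to(LOOK,down(0)); r.move_to([.50,-.28,.27],down(0)); r.wait(.2)
    snap("wrist","w8"); snap("side","s8"); snap("top","t8"); print(r.current_time_s())
    a=load("w8")[0][:,:]; b=load("s8")[0]
    A=cv2.resize(a[100:310,180:460],(400,300),interpolation=cv2.INTER_CUBIC); B=cv2.resize(b[190:340,130:350],(400,300),interpolation=cv2.INTER_CUBIC)
    cv2.imwrite("pics/m8.png",cv2.resize(np.vstack([A,B]),(800,1200))[:,:,::-1][::2,::1] if 0 else np.hstack([A,B])[:,:,::-1])
E
```

```text
False [0.3866 0.1938 0.0905]
True [0.3859 0.1936 0.0732] [-0.2637 -1.1626  5.0676]
72.8833
```

View pics/m8.png

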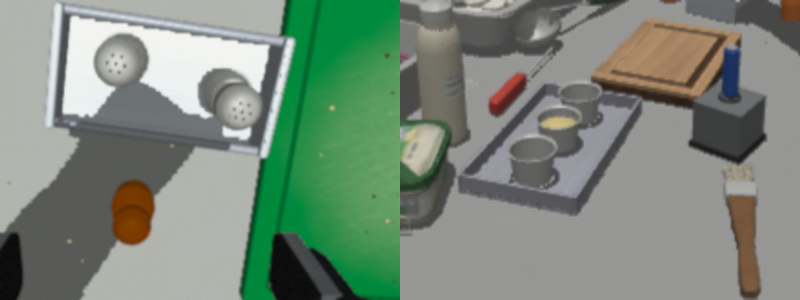

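The scraper is upright in its stand and the three cups stand in the tray. The shaker domes are at crop pixels (121,61) and (238,104).

```bash
python3 - <<'E'
from h import *
np.set_printoptions(precision=4,suppress=True)
_,c=load("w8"); 
S=[px2w(c,np.array(p)/(400/280)+[180,100],.119) for p in((121,61),(238,104))]; print(S)
print("rack",fit_rect(c,[(np.array(p)/(400/280)+[180,100])/.7 for p in((57,4),(294,40),(265,157),(48,126))],.07))
_,t=load("t8")
for p in S: print(w2px(t,p)/.7)
E
```

```text
[array([ 0.5533, -0.263 ,  0.119 ]), array([ 0.5242, -0.344 ,  0.119 ])]
rack (array([ 0.5311, -0.2968]), np.float64(-0.14354054306878253), np.float64(-0.14290509409325727), np.float64(0.09599482393033533), np.float64(0.1838088070126049))
[560.353 288.371]
[609.4597 305.9611]
```

```bash
cat >> h.py <<'E'
def shaker(xy,slot,q=down(np.pi/2-.145)):
    x,y=xy; r.move_to([x,y,.2],q); print("down",r.move_linear([x,y,.07],feed=.1,force_limit=6),r.current_tcp_pos())
    jaws.grasp(35); w=r.current_grip_width(); print("w",w)
    if not .038<w<.05: print("odd width"); return
    r.move_linear([x,y,.19],feed=.1); print("w",r.current_grip_width(),r.current_force())
    tx,ty=fr(BC,BY,slot); r.move_linear([tx,ty,.19],feed=.15); r.move_linear([tx,ty,.075],feed=.1)
    print("touch",r.move_linear([tx,ty,.057],feed=.03,force_limit=2.5),r.current_tcp_pos(),r.current_force())
    jaws.release(); r.move_linear([tx,ty,.2],feed=.12)
E
python3 - <<'E'
from h import *
np.set_printoptions(precision=4,suppress=True)
shaker([.5543,-.262],[0.005,.042]); print(r.current_time_s())
r.move_to([.50,-.20,.27],down(0)); r.wait(.2); snap("wrist","w9")
E
```

```text
down False [ 0.5548 -0.2623  0.0708]
w 0.036645518698283745
odd width
76.0667
```

View pics/w9.png

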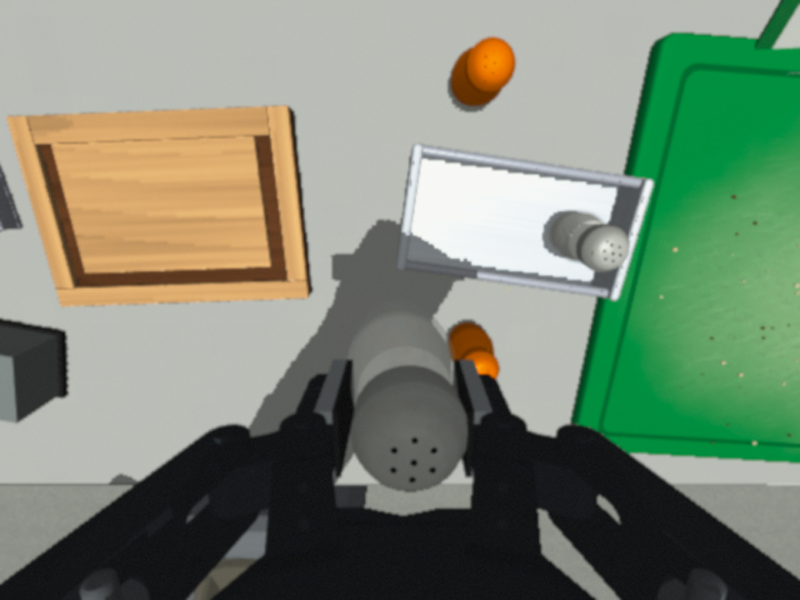

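The first shaker is held in the gripper, clear of the rack. My width check was too strict (it read 36.6 mm) and the next move still ran. The dome's hole pattern is centred at (412,463). I'll check whether the shaker is still on the tool axis before placing it.

```bash
python3 - <<'E'
from h import *
np.set_printoptions(precision=4,suppress=True)
_,c=load("w9"); p=r.current_tcp_pos(); print(p,r.current_eef_rot(),r.current_force(),r.current_grip_width())
for dz in(.05,.045,.026,-.04): 
    print(dz,w2px(c,p+[0,0,dz])/.7, [ (w2px(c,p+[R*np.cos(t),R*np.sin(t),dz])/.7).round(0).tolist() for R in [.017 if dz>0.02 else .022] for t in np.arange(4)*np.pi/2])
E
```

```text
[ 0.4999 -0.2     0.2693] [-0.0003  1.      0.0001 -0.0005] [-0.2905  0.9969 -0.0692] 0.036674118796781965
0.05 [398.6673 473.8455] [[398.0, 417.0], [333.0, 474.0], [399.0, 526.0], [464.0, 474.0]]
0.045 [398.8424 461.1709] [[399.0, 406.0], [336.0, 461.0], [399.0, 512.0], [461.0, 461.0]]
0.026 [399.3936 421.2664] [[399.0, 372.0], [345.0, 421.0], [400.0, 467.0], [453.0, 421.0]]
-0.04 [400.518  339.8574] [[400.0, 294.0], [353.0, 340.0], [401.0, 383.0], [448.0, 340.0]]
```

The shaker has tilted a few degrees about the grip axis. I'll set it down gently, with a light grip so the base squares itself before release, then move the second one with a proper vertical lift.

```bash
sed -i 's/if not .038<w<.05/if not .03<w<.05/' h.py; python3 - <<'E'
from h import *
np.set_printoptions(precision=4,suppress=True)
tx,ty=fr(BC,BY,[.005,.042]); q=down(BY)
r.move_to([tx,ty,.2],q); r.move_linear([tx,ty,.085],feed=.1)
print(r.move_linear([tx,ty,.05],feed=.02,force_limit=2),r.current_tcp_pos(),r.current_force())
z=r.current_tcp_pos()[2]
if z<.075:
    jaws.grasp(20)
    print(r.move_linear([tx,ty,z-.006],feed=.01,force_limit=5),r.current_tcp_pos(),r.current_force())
    jaws.release(); r.move_linear([tx,ty,.22],feed=.1)
    r.wait(.3); print(r.current_time_s())
    snap("side","s10"); snap("wrist","w10")
E
```

```text
True [0.5406 0.0548 0.0625] [-0.6753 -0.0779  3.4749]
True [0.5406 0.0547 0.0625] [0.0061 0.3817 4.6194]
84.0917
```

It touched at 62.5 mm against the nominal 62, so it was sitting square. Now the second shaker.

```bash
python3 - <<'E'
from h import *
np.set_printoptions(precision=4,suppress=True)
shaker([.5255,-.3435],[0.005,-.042]); print(r.current_time_s())
if r.current_grip_width()>.07:
    r.move_to([.50,-.15,.30],down(0)); r.wait(.3); snap("wrist","w11"); snap("side","s11"); snap("top","t11")
    a=load("w11")[0]; b=load("s11")[0]; t=load("t11")[0]
    R=lambda i:cv2.resize(i,(400,300),interpolation=cv2.INTER_CUBIC)
    m=np.vstack([np.hstack([R(a),R(b[150:360,120:400])]),np.hstack([R(t[130:340,80:360]),R(t[130:340,280:560])])])
    cv2.imwrite("pics/m11.png",m[:,:,::-1])
E
```

```text
down False [ 0.5259 -0.3439  0.0708]
w 0.03691607099534343
w 0.037097996568678834 [ 0.0788 -0.0041 -0.9027]
touch True [ 0.5437 -0.0293  0.0625] [-0.5302 -0.0288  4.5828]
95.1333
```

View pics/m11.png

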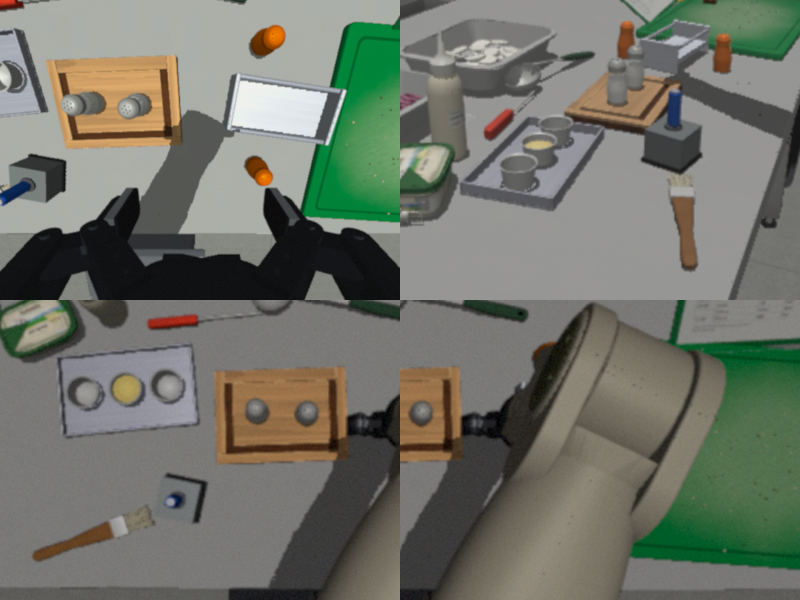

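The collage shows both shakers upright inside the groove, at (257,410) and (308,412) in the lower-left tile. The three cups are upright in the tray, the scraper is upright in its stand, and the brush, bottle and orange look-alikes are in place.

```bash
python3 - <<'E'
from plant import r
print(r.finish_job())
E
```

```text
the job is handed in; nothing more can be done
None
```

I handed the job in at about 96 s: the three cups are upright in the tray, the groove was scraped in one pass, the scraper is back in its stand, and both shakers are upright on the board, though the first left the rack on a diagonal move rather than a clean vertical lift over the rail.

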